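# Wedge the splash guard fast

## Robot

A 7-joint arm with a two-finger parallel gripper is mounted at the origin on a cart in front of the work surface, level with it; the furniture and walls round the work are solid. World frame = base frame: x ahead of the robot, y to its left, z up, the work surface at z = 0. Lengths are in m, angles in rad, forces in N, time in s.
With the tool pointing down it reaches from about 0.375 to 0.925 m from the base axis. Payload 3.1 kg.
Tool frame: the origin (TCP) lies between the finger pads; the fingertips stand 19 mm ahead of it and the grasp point (between the pads) is the TCP; z points along the fingers, y is the line along which they close (so a half turn about z gives the same grasp; the last joint's range is limited). The gripper opens to 85 mm and grips with 20 to 120 N. Pads are 22 mm wide; open, the fingers measure 114 mm over their backs; the gripper's body (76 mm by 85 mm) begins 54 mm behind the grasp point. The pads swing forward as they close: fully open they stand 13 mm farther back than shut.
Start: joints at [1.128, 0.383, 0.044, 1.598, -0.018, 1.161, -0.05], TCP at [0.22, -0.612, 0.25] pointing down, gripper open.
Joint ranges: [-2.61, 2.61], [-0.41, 2.15], [-1.48, 1.57], [0, 2.5], [-1.57, 4.71], [0.05, 1.97], [-2.85, 2.85]. Speed limits (rad/s): [2.79, 2.79, 3.14, 3.14, 3.14, 3.14, 3.14].

## Interface

Orientations are given as a unit quaternion [x, y, z, w].
In Python, from bench import move_ptp, movel, move_j, move_gripper, pause, inverse_kinematics, read_camera, camera_params, MotionError, sign_off, look_for, tip_of, read_time_s, read_qpos, read_joint_vel, read_effort, read_eef_pos, read_tcp_rot, read_ft_force, read_ft_torque, read_finger_gap, read_grasp_force gives the robot as it stands. Calls block until the motion is done:
- move_ptp(position, orientation): joint-space move of the TCP to a pose.
- movel(position, orientation=None, speed=0.15): straight line of the TCP; orientation=None keeps the orientation; speed is the mean speed in m/s.
- move_j(angles): joint-space move.
- move_gripper(opening, effort=None): finger opening in m; effort is the grip in N (None keeps the last); returns when the fingers have stopped.
- pause(seconds).
- inverse_kinematics(position, orientation): joint angles nearest the present ones, or None.
- read_camera(name): name is "scene" or "top"; returns the picture (420x560x3 uint8, red, green, blue); there is no depth.
- camera_params(name): a dict with "K" (3x3 intrinsics, pixels), "dist_coeffs" ([k1, k2, p1, p2, k3] as OpenCV has them; the pictures are not rectified), "camera_from_world" (4x4, takes a point from world to camera coordinates). Camera axes: x right, y down, z forward; pixel columns grow to the right and rows downward; lengths in m; the calibration is good to about 2 mm. A picture is of the moment at which its call begins. camera_params takes no time and is no camera call.
A pose or a line that the arm cannot do raises MotionError and nothing moves.
- sign_off(): hands the job in; it is judged then, once.
Trained networks look in the newest picture that a camera, given by its name, has taken for a name from the list of things; names that differ only in an ending like _2 or _b are one class to them, and where a whole thing is asked for, a point or a joint stands for the part that bears it (a point fixed in the world has none). Each returns a list of dicts, best first, with "confidence" (0 to 1); they miss things now and then, are a little off and sometimes report something else, mostly with a low value. They report only what shows in the picture. A call takes as long as a camera call. They do not tell look-alikes from the thing itself.
- look_for(camera, name): "at" ([column, row] in pixels, amid what is visible of it).
- tip_of(camera, name): "at" ([column, row] in pixels: a listed point, or the origin of a listed thing).
Readings, each from a call of its own:
- read_time_s(): time.
- read_qpos(): joint angles.
- read_joint_vel(): joint speeds.
- read_effort(): joint torques, N m.
- read_eef_pos(): TCP position.
- read_tcp_rot(): TCP orientation.
- read_ft_force(): force on the tool from outside, world axes, zero at the start.
- read_ft_torque(): the same for the moment, N m.
- read_finger_gap(): finger opening in m.
- read_grasp_force(): force on a finger pad.
Only numpy, scipy, OpenCV 4.12 (cv2) and the standard library are available. Lean on these libraries where they do the work, as an engineer would, in place of code of your own. Each camera call takes 0.05 s, during which the arm holds its last target. There are 200 camera calls.

## Task

The hinged splash guard on the worktop swings about. Pick up the wooden wedge with the tall square heel (not the slim low wedge, which is too thin) and, holding it by the heel, tap its thin end under the free end of the guard's bottom rail, along the rail toward the hinge post, until it lifts the guard a little on its sprung hinge and jams it. Leave the guard standing at the angle it has now, and let go of the wedge so that it stays jammed there.

Things in the scene. Friction and masses are not known exactly. Their poses are not given: they have to be found in the camera images.
- wedge: The right wedge: light wood, 124 mm long (x), 36 wide (y), flat underside, 0.1 kg. Origin: centre of the underside; x points to the thin end. Thin end at x = +62, 4 mm high; the top rises evenly to 20 mm at x = -16; from there back to x = -62 stands a square heel 40 mm high: the part to grip, across its 36 mm width, best near x = -44.
- slim_wedge: Decoy of the same wood, length and width (124 x 36 mm) without a heel: only 4 mm high at its thin end (+x) and 10 mm at the other, so it slips under the guard without touching it. Origin: centre of the underside.
- guard: Metal splash guard on an upright hinge post, stays as left. Origin: lower edge of its rail's free end, 14 mm above the worktop, mid thickness; x runs along the rail to the hinge 220 mm away. Rail 14 thick, 36 high; sheet above it (top z 160) starts at x = 48. Rides up <= 10 mm against 5 N weight + 1.2 N/mm. Ramp touches when thin end is 49 past the origin, +2 mm lift per further 10, heel at 78.
Not all that is in view belongs to the job. Of the things shaped like the wedge, the wood one is meant.

How it is judged:
On the way:
1. The wedge, held in the fingers, has its thin end under the free end of the guard's rail (contact force between the fingers and wedge above 1 N and x of wedge in the frame of guard between -0.052 and 0.02 m and y of wedge in the frame of guard between -0.018 and 0.018 m and height (world z) of wedge below 0.012 m), for 0.05 s.
At the end, for the whole second after the job is handed in: The wedge lies flat on the worktop under the free end of the rail, its middle line within 18 mm of the rail's and 20 degrees of its direction, at rest; it presses on the guard with more than 2 N and keeps it lifted by at least 1.5 mm; the free end is within 45 mm (about 11 degrees) of where it was (height (world z) of guard above 0.0155 m and contact force between wedge and guard above 2 N and y of wedge in the frame of guard between -0.018 and 0.018 m and angle between the x axis of wedge and the x axis of guard, either way round below 0.35 rad and angle between wedge's own z axis and vertical below 0.1 rad and height (world z) of wedge below 0.003 m and linear speed of wedge below 0.01 m/s and distance of guard from where it was at the start of the episode below 0.045 m); the robot touches nothing.
It fails at once if the guard's free end is knocked more than 60 mm away from where it stood (distance of guard from where it was at the start of the episode above 0.06 m).
It also fails if it takes over 45 s, if anything falls off the work surface, if the arm or the gripper's body presses on something with over 40 N, if the wrist force passes 120 N, or if a joint passes its speed limit or range.

## Working session

There is one attempt and no reset: what is moved stays moved. The work goes in short steps, each a Python script; the robot and the scene stay as the last script left them, time stands still between calls to the robot, and variables do not carry over. Pictures are saved under pics/ and viewed, at most 10 in all, crops included, and the job is handed in when it is done.

```bash
mkdir -p pics; cat > h.py <<'E'
import numpy as np, cv2
from bench import *
def snap(c,fn):
    im=read_camera(c); cv2.imwrite('pics/'+fn,im[:,:,::-1]); return im
def ray(c,px):
    p=camera_params(c);T=np.array(p['camera_from_world'])
    u=cv2.undistortPoints(np.array([[px]],float),np.array(p['K']),np.array(p['dist_coeffs'],float))[0,0]
    R,t=T[:3,:3],T[:3,3]; return -R.T@t, R.T@np.array([u[0],u[1],1])
def at_z(c,px,z):
    o,d=ray(c,px); return o+d*(z-o[2])/d[2]
def proj(c,P):
    p=camera_params(c);T=np.array(p['camera_from_world'])
    return cv2.projectPoints(np.array(P,float).reshape(-1,3),cv2.Rodrigues(T[:3,:3])[0],T[:3,3],np.array(p['K']),np.array(p['dist_coeffs'],float))[0][:,0]
E
python3 - <<'E'
from h import *
a=snap('top','t0.png');b=snap('scene','s0.png')
for c in('top','scene'):
    o,_=ray(c,[280,210]);print(c,o.round(3),at_z(c,[280,210],0).round(3))
    for n in('wedge','slim_wedge','guard'):
        print(n,[(np.round(d['at']),round(d['confidence'],2)) for d in look_for(c,n)],[(np.round(d['at']),round(d['confidence'],2),at_z(c,d['at'],.014 if n=='guard' else 0).round(3)) for d in tip_of(c,n)])
E
```

```text
top [ 0.326 -0.021  1.503] [ 0.548 -0.029  0.   ]
wedge [(array([333., 225.]), 0.88), (array([414., 254.]), 0.81), (array([297., 227.]), 0.67)] [(array([298., 228.]), 0.86, array([ 0.488, -0.084,  0.   ])), (array([333., 226.]), 0.79, array([ 0.494, -0.197,  0.   ])), (array([413., 254.]), 0.66, array([ 0.4 , -0.45,  0.  ]))]
slim_wedge [(array([171., 216.]), 0.8)] [(array([170., 219.]), 0.56, array([0.525, 0.324, 0.   ]))]
guard [(array([244., 155.]), 0.6)] []
scene [-0.312  0.597  0.816] [ 0.586 -0.041  0.   ]
wedge [(array([416., 189.]), 0.95), (array([350., 203.]), 0.56), (array([314., 219.]), 0.56)] [(array([313., 220.]), 0.95, array([ 0.484, -0.088, -0.   ])), (array([413., 190.]), 0.66, array([ 0.401, -0.449,  0.   ])), (array([345., 205.]), 0.56, array([ 0.478, -0.213,  0.   ]))]
slim_wedge [(array([180., 272.]), 0.82)] [(array([176., 273.]), 0.94, array([0.534, 0.337, 0.   ]))]
guard [(array([223., 183.]), 0.93)] [(array([246., 220.]), 0.98, array([0.593, 0.078, 0.014]))]
```

View pics/t0.png

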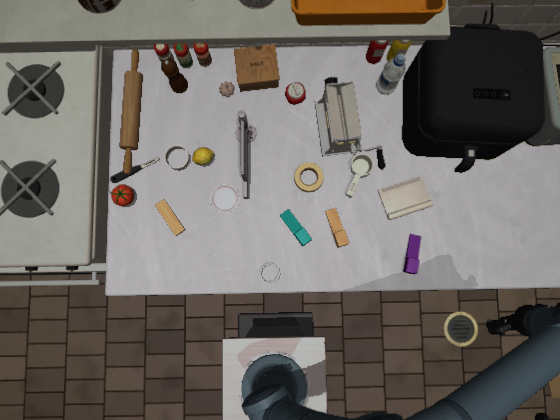

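View pics/s0.png

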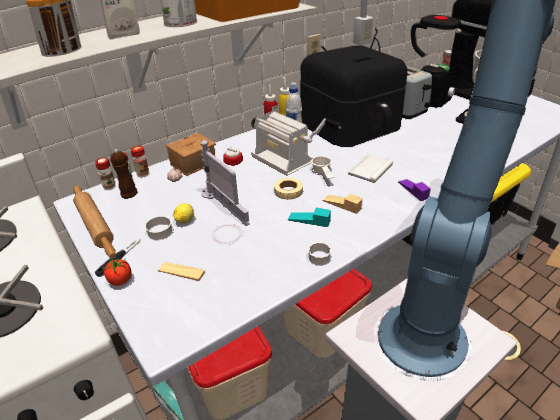

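```bash
python3 - <<'E'
import cv2,numpy as np
t=cv2.imread('pics/t0.png');s=cv2.imread('pics/s0.png')
r=lambda i,x,y,w,h:cv2.resize(i[y:y+h,x:x+w],(400,300),interpolation=cv2.INTER_CUBIC)
cv2.imwrite('pics/c0.png',np.vstack([np.hstack([r(t,310,200,60,45),r(s,300,180,80,60)]),np.hstack([r(t,190,105,120,90+15),r(s,180,130,120,105)])]))
E
```

```text
(no output)
```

View pics/c0.png

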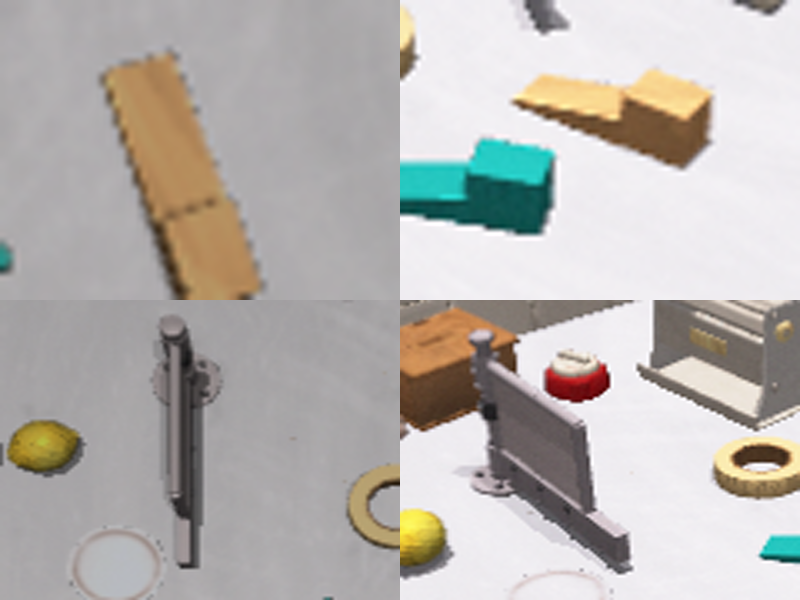

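```bash
python3 - <<'E'
from h import *
from scipy.optimize import minimize
for c,px,z,n in[('top',(245,197.8),.05,'rail end top'),('top',(242.5,173.2),.16,'sheet near top'),('top',(242,121),.16,'sheet far top?'),('top',(246,133.7),0,'base'),('scene',(234.6,173.7),.16,'sheet near top'),('scene',(248.4,212),.05,'rail end top r'),('scene',(249,224.5),.014,'rail end bottom'),('scene',(147.5*.3+135,130+487*.35-105+0),0,'base')]:
    print(n,c,at_z(c,px,z).round(4))
prof=[(62,0),(62,4),(-16,20),(-16,40),(-62,40),(-62,0)]
V=np.array([(x,y,z) for x,z in prof for y in(-18,18)])/1000
parts=[V[[0,1,2,3,4,5]],None]
A=np.array([(x,y,z) for x,z in[(62,0),(62,4),(-16,20),(-16,0)] for y in(-18,18)])/1000
B=np.array([(x,y,z) for x,z in[(-16,0),(-16,40),(-62,40),(-62,0)] for y in(-18,18)])/1000
M={}
for c,(x0,y0,x1,y1) in{'top':(318,200,356,252),'scene':(318,188,366,216)}.items():
    im=cv2.imread('pics/'+c[0]+'0.png');h=cv2.cvtColor(im,cv2.COLOR_BGR2HSV)
    m=((h[...,0]>5)&(h[...,0]<28)&(h[...,1]>70)).astype(np.uint8);k=np.zeros_like(m);k[y0:y1,x0:x1]=1;M[c]=cv2.resize(m*k,None,fx=4,fy=4,interpolation=cv2.INTER_NEAREST)
def cost(p,pr=0):
    R=np.array([[np.cos(p[2]),-np.sin(p[2]),0],[np.sin(p[2]),np.cos(p[2]),0],[0,0,1]]);s=0
    for c in M:
        q=np.zeros_like(M[c])
        for P in(A,B):
            u=(proj(c,P@R.T+[p[0],p[1],0])+.5)*4
            cv2.fillConvexPoly(q,cv2.convexHull(np.round(u).astype(np.int32)),1)
        i=1-(q&M[c]).sum()/(q|M[c]).sum(); s+=i
        if pr:print(c,'IoU',1-i)
    return s
best=min((minimize(cost,[.487,-.205,a],method='Nelder-Mead',options=dict(initial_simplex=[[.487,-.205,a],[.5,-.205,a],[.487,-.19,a],[.487,-.205,a+.3]])) for a in(0,.3,.6)),key=lambda r:r.fun)
print(best.x.round(4));cost(best.x,1)
E
```

```text
rail end top top [0.5805 0.0801 0.05  ]
sheet near top top [0.6338 0.0791 0.16  ]
sheet far top? top [0.791  0.0797 0.16  ]
base top [0.8028 0.0789 0.    ]
sheet near top scene [0.6267 0.0818 0.16  ]
rail end top r scene [0.5803 0.0753 0.05  ]
rail end bottom scene [0.5702 0.0829 0.014 ]
base scene [0.8575 0.169  0.    ]
[ 0.4905 -0.2064  0.2899]
top IoU 0.9124300965937977
scene IoU 0.8763255240443897
```

Candidates (top view): teal (297,227), purple (413,254), slim wood without heel (170,217), and wood with a square heel (337,227). The last fits the description, and the crop shows its heel. The guard's free end is at about (0.581, 0.080), with the rail along +x.

```bash
cat >> h.py <<'E'
from scipy.spatial.transform import Rotation as Ro
def down(yaw):  # tool z down, tool x along yaw (or half turn), choose by smaller wrist turn
    return (Ro.from_euler('z',yaw)*Ro.from_euler('x',np.pi)).as_quat()
def st(n): print(n,'t',round(read_time_s(),2),'p',np.round(read_eef_pos(),4),'F',np.round(read_ft_force(),1),'gap',round(read_finger_gap(),4),'g',np.round(read_grasp_force(),1))
E
python3 - <<'E'
from h import *
st('start')
yaw=.29; p=np.array([.4905-.044*np.cos(yaw),-.2064-.044*np.sin(yaw)])
for off in(0,np.pi):
    a=inverse_kinematics([*p,.12],down(yaw+off));b=inverse_kinematics([.456,.08,.12],down(off))
    print(off,None if a is None else a.round(2) if hasattr(a,'round') else a,b)
a=[(abs(np.array(q)-read_qpos()).max(),o) for o in(0,np.pi) if (q:=inverse_kinematics([*p,.12],down(yaw+o))) is not None]
off=min(a)[1]; print('off',off)
open('off','w').write(str(off))
move_ptp([*p,.14],down(yaw+off)); move_gripper(.062)
movel([*p,.026],speed=.12); st('down')
snap('scene','s1.png');snap('top','t1.png')
move_gripper(0.0,40); st('grip')
E
python3 -c "
import cv2,numpy as np
t=cv2.imread('pics/t1.png');s=cv2.imread('pics/s1.png')
r=lambda i,x,y,w,h:cv2.resize(i[y:y+h,x:x+w],(400,300),interpolation=cv2.INTER_CUBIC)
cv2.imwrite('pics/c1.png',np.hstack([r(t,290,195,80,60),r(s,300,160,100,75)]))"
```

```text
start t 0.7 p [ 0.2197 -0.6118  0.2503] F [-0.6 -0.3  0.1] gap 0.0857 g 0.0
0 [ 0.58  0.28 -0.23  2.05  0.09  0.82 -0.98] [ 0.38559013  0.28367989 -0.70874655  2.11545381  0.25082005  0.82418199
 -2.04615132]
3.141592653589793 [ 0.91  0.33 -0.6   2.04  0.25  0.84  2.02] [ 0.63619692  0.37672834 -1.0028284   2.10665894  0.41784234  0.86986596
  0.95874206]
off 0
down t 3.88 p [ 0.4491 -0.2193  0.0267] F [ 0.4  0.7 -1. ] gap 0.062 g 0.0
grip t 4.33 p [ 0.449  -0.2192  0.0267] F [-0.3 -0.4  4. ] gap 0.0355 g 41.3
```

View pics/c1.png

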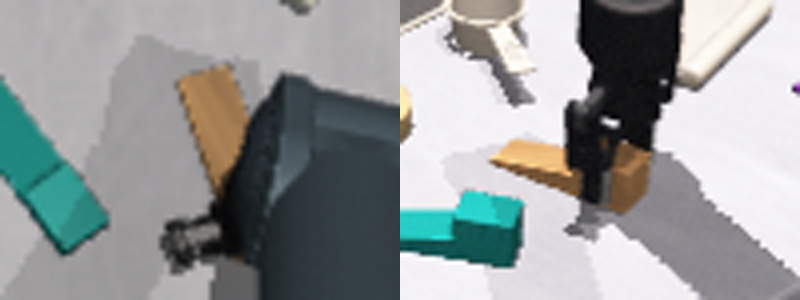

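The heel sits squarely between the fingers (gap 35.5 mm, 41 N). Next I carry it to the start line and look before inserting.

```bash
python3 - <<'E'
from h import *
off=float(open('off').read())
p=read_eef_pos(); move_gripper(0.0,60)
movel([p[0],p[1],.10],speed=.15)
move_ptp([.44,.08,.10],down(off))
movel([.44,.08,.031],speed=.12); st('at')
snap('scene','s2.png');snap('top','t2.png')
for n in('guard','wedge'):
    for c in('scene','top'):
        print(n,c,[(np.round(d['at']),round(d['confidence'],2),at_z(c,d['at'],.014 if n=='guard' else 0.004).round(3)) for d in tip_of(c,n)])
t=cv2.imread('pics/t2.png');s=cv2.imread('pics/s2.png')
r=lambda i,x,y,w,h:cv2.resize(i[y:y+h,x:x+w],(400,600),interpolation=cv2.INTER_CUBIC)
cv2.imwrite('pics/c2.png',np.hstack([r(t,210,150,60,90),r(s,200,160,90,135)]))
E
```

```text
at t 7.06 p [0.4406 0.0797 0.0313] F [-0.2  0.7 -0.4] gap 0.0353 g 59.8
guard scene [(array([247., 221.]), 0.61, array([0.589, 0.078, 0.014]))]
guard top [(array([244., 199.]), 0.67, array([0.584, 0.087, 0.014]))]
wedge scene [(array([413., 190.]), 0.84, array([ 0.397, -0.44 ,  0.004])), (array([268., 244.]), 0.6, array([0.473, 0.084, 0.004])), (array([310., 218.]), 0.55, array([ 0.492, -0.081,  0.004]))]
wedge top [(array([300., 227.]), 0.83, array([ 0.492, -0.09 ,  0.004])), (array([409., 255.]), 0.83, array([ 0.397, -0.435,  0.004]))]
```

View pics/c2.png

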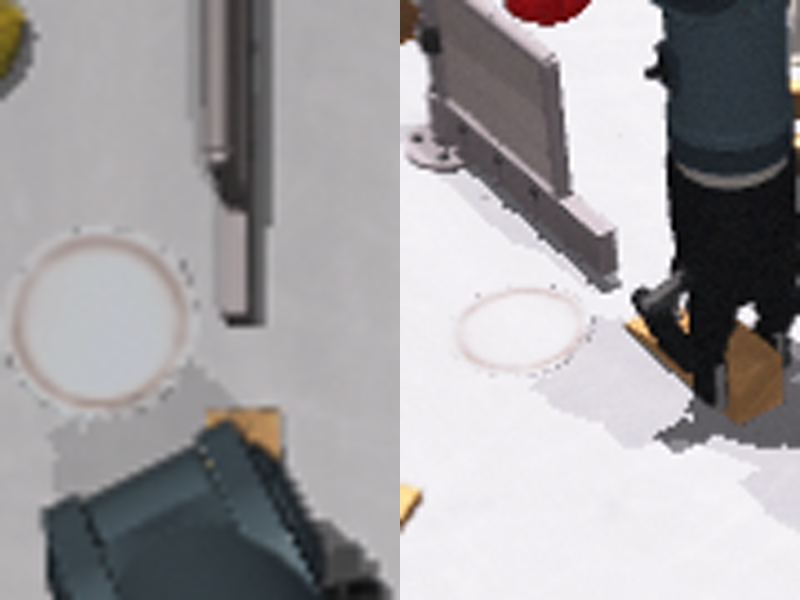

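The thin end (top 246,211) is in line with the rail's free end (245,198). The ring at (225,198) is a flat stain. Lower and push.

```bash
python3 - <<'E'
from h import *
movel([.4406,.0797,.0268],speed=.05); st('low')
movel([.505,.0797,.0268],speed=.06); st('in')
x=.505
f0=read_ft_force()[0]
hist=[]; hit=None
while x<.560:
    x+=.002; movel([x,.0797,.0268],speed=.03); f=read_ft_force(); hist.append((round(x,3),*np.round(f,1)))
    if hit is None and f0-f[0]>2.0: hit=x
    if hit and x>=hit+.015 or np.linalg.norm(f)>40: break
for h in hist: print(*h)
st('end');print('hit',hit)
snap('scene','s3.png');snap('top','t3.png')
t=cv2.imread('pics/t3.png');s=cv2.imread('pics/s3.png')
r=lambda i,x,y,w,h:cv2.resize(i[y:y+h,x:x+w],(400,600),interpolation=cv2.INTER_CUBIC)
cv2.imwrite('pics/c3.png',np.hstack([r(t,210,130,60,90),r(s,200,160,90,135)]))
E
```

```text
low t 7.61 p [0.4408 0.0797 0.0268] F [0.6 0.2 0. ] gap 0.0353 g 59.9
in t 8.83 p [0.505  0.0797 0.0268] F [-1.4 -0.3  1.7] gap 0.0351 g 60.1
0.507 -2.6 -0.4 2.9
0.509 -2.1 -0.3 2.4
0.511 -2.3 0.2 2.6
0.513 -1.6 -0.7 3.1
0.515 -2.9 0.3 3.4
0.517 -2.8 -0.2 3.1
0.519 -2.9 -0.6 3.2
0.521 -3.4 0.1 3.7
0.523 -1.7 0.6 4.8
0.525 -2.4 0.4 4.9
0.527 -2.2 0.5 4.5
0.529 -4.3 0.5 6.3
0.531 -7.2 -0.4 10.1
0.533 -10.7 -0.2 12.7
0.535 -12.4 -1.0 15.5
0.537 -16.7 -0.9 20.2
0.539 -18.3 -0.2 22.3
0.541 -22.3 -1.2 26.1
0.543 -24.1 -0.3 29.4
0.545 -28.3 -1.8 34.4
end t 13.83 p [0.5325 0.0799 0.0266] F [-28.3  -1.8  34.4] gap 0.0349 g 64.4
hit 0.529
```

View pics/c3.png

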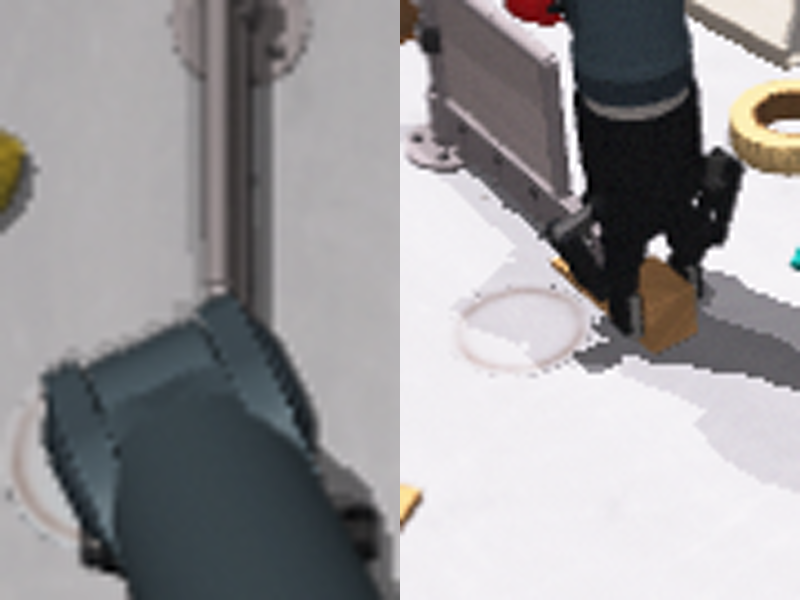

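```bash
python3 - <<'E'
from h import *
z=.0268
for i in range(10):
    z+=.001; movel([.545,.0797,z],speed=.03); st(f'{z:.4f}')
    if read_ft_force()[2]<7: break
E
```

```text
0.0278 t 14.18 p [0.5355 0.0798 0.0267] F [-19.1  -0.3  19.1] gap 0.0356 g 62.4
0.0288 t 14.43 p [0.5371 0.0796 0.0267] F [-12.9  -0.2   8.2] gap 0.0352 g 61.4
0.0298 t 14.68 p [0.538  0.0794 0.0267] F [-9.1  0.9  1.1] gap 0.0355 g 61.0
```

Arm sag was pressing the wedge into the table. With that relieved, it slides well; a bit further, then release.

```bash
python3 - <<'E'
from h import *
x,z=.545,.0298
for i in range(10):
    x+=.002; movel([x,.0797,z],speed=.03)
    if read_ft_force()[2]>5: z+=.0006; movel([x,.0797,z],speed=.03)
    st(f'{x:.3f} {z:.4f}')
    if read_eef_pos()[0]>.5445: break
p=read_eef_pos()
movel(list(p),speed=.03); pause(.3); st('relaxed')
move_gripper(.056); pause(.2); st('open')
movel([p[0],p[1],.15],speed=.12)
off=float(open('off').read())
move_ptp([.42,-.2,.25],down(off)); st('away')
snap('scene','s4.png');snap('top','t4.png')
t=cv2.imread('pics/t4.png');s=cv2.imread('pics/s4.png')
r=lambda i,x,y,w,h:cv2.resize(i[y:y+h,x:x+w],(400,600),interpolation=cv2.INTER_CUBIC)
cv2.imwrite('pics/c4.png',np.hstack([r(t,210,130,60,90),r(s,200,140,90,135)]))
E
```

```text
0.547 0.0298 t 14.93 p [0.5382 0.0794 0.0267] F [-12.9   0.4   4.7] gap 0.0354 g 61.5
0.549 0.0304 t 15.43 p [0.5406 0.0792 0.0267] F [-10.2  -0.1   0.6] gap 0.0354 g 61.1
0.551 0.0304 t 15.68 p [0.5418 0.0791 0.0267] F [-12.7  -0.3   2.7] gap 0.0353 g 61.1
0.553 0.0304 t 15.93 p [0.5432 0.079  0.0267] F [-14.6   0.2   4.9] gap 0.0354 g 61.2
0.555 0.0310 t 16.43 p [0.5452 0.0789 0.0267] F [-11.4   0.    0.8] gap 0.0353 g 60.7
relaxed t 17.24 p [0.545  0.0788 0.0268] F [-2.4  0.8  5. ] gap 0.0355 g 61.7
open t 17.77 p [0.5454 0.0788 0.0267] F [0.2 0.7 1.4] gap 0.056 g 0.0
away t 20.18 p [ 0.4206 -0.1986  0.2495] F [ 0.2 -0.4 -0.7] gap 0.056 g 0.0
```

View pics/c4.png

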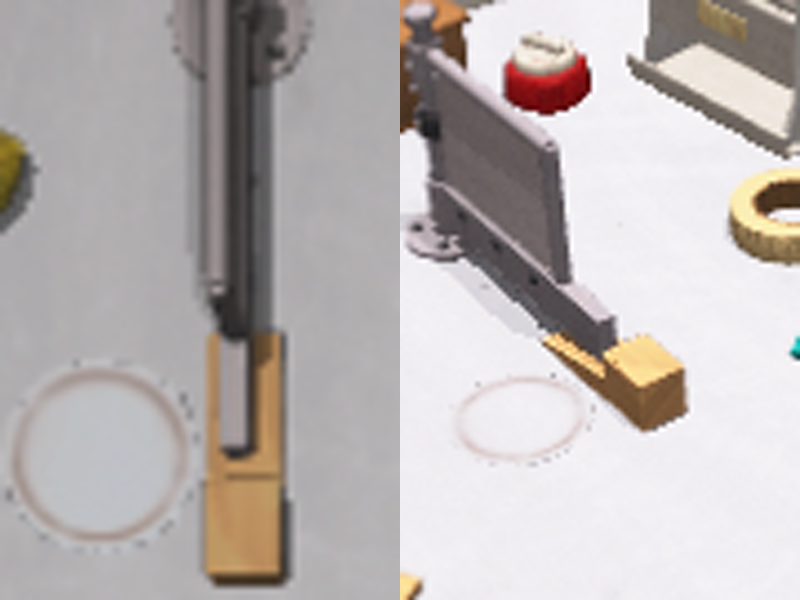

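The wedge lies straight and centred under the rail. The rail's free end (top 245,198) rests on the ramp about 10 mm short of the heel, so the lift is about 3 to 4 mm, and the guard's angle is unchanged.

```bash
python3 -c "
from bench import *
print(sign_off())"
```

```text
the job is handed in; nothing more can be done
None
```

The wood wedge with the heel is jammed under the free end of the guard's rail and released, with the guard at its original angle and lifted about 3–4 mm (estimated from the pictures). The job is handed in, but `sign_off()` returned no verdict.

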